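Hold a counting chamber flush on the sloped sprung stage

ROBOT

A 6-joint arm with a two-finger parallel gripper is mounted at the origin on a cart in front of the work surface, level with it; the furniture and walls round the work are solid. World frame = base frame: x ahead of the robot, y to its left, z up, the work surface at z = 0. Lengths are in m, angles in rad, forces in N, time in s.
With the tool pointing down it reaches from about 0.25 to 0.775 m from the base axis. Payload 4 kg.
Tool frame: the origin (TCP) lies midway between the tips of the shut fingers; the grasp point (between the pads) lies 19 mm behind it; z points along the fingers, y is the line along which they close (so a half turn about z gives the same grasp; the last joint's range is limited). The gripper opens to 94 mm and grips with 3 to 60 N. Pads are 16 mm wide; open, the fingers measure 119 mm over their backs; the gripper's body (75 mm by 177 mm) begins 78 mm behind the grasp point.
Start: joints at [1.156, 0.087, 1.371, -0, 1.684, -0.103], TCP at [0.169, 0.523, 0.206] pointing down, gripper open.
Joint ranges: [-3.1, 3.1], [-0.76, 2.03], [0.27, 2.55], [-1.08, 4.22], [0.17, 2.65], [-2.57, 2.57]. Speed limits (rad/s): [2.79, 2.79, 3.14, 3.14, 3.14, 3.14].

INTERFACE

Orientations are given as a unit quaternion [x, y, z, w].
In Python, from workcell import sensors, optics, workorder gives the robot as it stands. The module is installed in compiled form; this text tells all that it offers.
- The arm moves only by the shell command python3 -m creep 'ROWS' [FORCE]. ROWS is JSON, a list of rows, each a list of 7 numbers: the shift along the tool's x, y, z in cm, then the turn, a rotation vector about the tool's x, y, z in rad, then the finger opening in cm, from 0 to 9.4. A call has 1 to 10 rows; each row is the pose to reach, as a shift and turn from the pose commanded when the call began, along the tool's axes at that moment; what a row does not reach only later rows make up. A row lasts 1/8 s, in which the tool goes at most 62.5 mm and 10.7 degrees, less where a joint would pass 70% of its speed; a pose out of reach is approached as far as the arm can. A call with a gripper value outside its range is refused whole. The fingers move at their own pace and stop on an object; FORCE is the grip in N (left out, the last holds). Time passes only in rows, so rows that repeat a pose let the fingers close. It gives the time, the measured TCP pose, the force, the opening and the grip force at its end, in the units of the state.
- sensors.get_obs(): the state, without advancing time (a new reading comes with each control period).
- optics.snapshot(name): name is "scene" or "top"; returns a dict with "frame" (420x560x3 uint8, blue, green, red), "fx", "fy", "cx", "cy" (pixels), "rvec" (rotation vector, rad) and "tvec" (3), from world to camera coordinates, as OpenCV has them. Camera axes: x right, y down, z forward; pixel columns grow to the right and rows downward; lengths in m; the calibration is good to about 2 mm. A picture is of the moment at which its call begins. There is no depth.
- workorder.close_job(): hands the job in; it is judged then, once.
The state is a dict: "clock": time; "joints": joint angles; "qd": joint speeds; "joint_torque": joint torques, N m; "eef_pos": TCP position; "ee_rot": TCP orientation; "contact_force": force on the tool from outside, world axes, zero at the start; "ft_torque": the same for the moment, N m; "finger_gap": finger opening in m; "grip_force": force on a finger pad.
Only numpy, scipy, OpenCV 4.12 (cv2) and the standard library are available. Lean on these libraries where they do the work, as an engineer would, in place of code of your own. Each camera call takes 0.05 s, during which the arm holds its last target. There are 200 camera calls.

TASK

Pick the glass counting chamber off its black rest, tilt it to match the sloping white face of the little sprung stage, lay it lengthwise and centred on that face and feel downhill until its lower end meets the red stop. Then press it gently and squarely so that it lies flush and the face gives a few millimetres without bottoming out, and finish while holding it there in the gripper, against the stop, leaving the other things on the bench alone.

Things in the scene. Friction and masses are not known exactly. Their poses are not given: they have to be found in the camera images.
- chamber: pale glass counting chamber, a plate 30x75x4 mm (x, y, z), 30 g, loose. Origin: centre of its underside; z is its top side up, y its long axis. Starts flat on the rest. Grip it across the 30 mm width (along its x) about the middle of its length.
- chamber_rest: fixed rest for the chamber: grey base plate 70x70x8 mm with a black ridge 18 mm wide (x), 80 mm long (y), top 30 mm above the bench. Origin under its centre on the bench. The chamber lies along the ridge within 4 mm of the middle and overhangs it 6 mm each side, so fingertips can reach beside the ridge down to 22 mm below the chamber's underside.
- stage: fixed stage base: aluminium plate 85x85x10 mm with a dark pillar 18 mm wide (x). Origin under its centre on the bench; x across, y downhill. A pivot 55 mm above the bench, parallel to x, carries the rocker and sprung face. Rocker and springs are also at most 18 mm wide, so fingertips gripping the chamber clear them on both sides.
- stage_tilt (a joint): slope of the stage face, rad, 0 level, greater = the +y end lower; differs each time (0.14 to 0.40), clamped stiff
- face_centre (a point): centre of the white face (top surface), a plate 18 mm wide (x), 108 mm long (y), 6 mm thick. Axes turn with the slope: z is the outward normal of the face, y points downhill along it, x across. It stands 19 mm from the pivot along z when unpressed and moves with the face when pressed.
- stage_face (a joint): how far the sprung face is pressed in along its normal, m: 0 unpressed, 0.008 bottomed out; a spring of 1200 N/m with 1.2 N preload
- stop_edge (a point): uphill side of the red stop, where the chamber's lower end shall touch: middle of its foot on the face. The stop is 18 mm wide (x), 8 mm long, 6 mm tall, stands clamped 30 to 46 mm downhill of the face centre (differs each time) and moves with the face; same axes as the face. A chamber touching it has its origin 37.5 mm uphill of this point.
- green_cup: empty green cup, 55 mm across, 64 mm tall; bystander, origin under its centre
- stain_rose: rose stain dropper bottle with red tip, 39 mm across, 118 mm tall; bystander, origin under its centre
- stain_buffer: dropper bottle with blue tip, 43 mm across, 111 mm tall; bystander, origin under its centre
Not all that is in view belongs to the job. Of the things shaped like the chamber, the glass one is meant.

How it is judged:
By the outcome, as a careful person would: the job done as asked, in the order asked, and still so for the second after the job is handed in, while the arm keeps its last pose, push and grip.
It also fails if it takes over 42 s, if anything falls off the work surface, if the arm or the gripper's body presses on something with over 40 N, if the wrist force passes 120 N, or if a joint passes its speed limit or range.

## Working session

There is one attempt and no reset: what is moved stays moved. The work goes in short steps, Python scripts to look and compute and a shell command to move; the robot and the scene stay as the last step left them, time stands still between calls to the robot, and variables do not carry over. Pictures are saved under pics/ and viewed, at most 10 in all, crops included, and the job is handed in when it is done.

```bash
mkdir -p pics; cat > h.py <<'E'
import numpy as np,cv2
from workcell import sensors,optics,workorder
def snap(n,f=None):
    s=optics.snapshot(n)
    s['R']=cv2.Rodrigues(np.array(s['rvec'],float))[0]; s['t']=np.array(s['tvec'],float).ravel()
    s['c']=-s['R'].T@s['t']
    if f: cv2.imwrite('pics/'+f,s['frame'])
    return s
def ray(s,p):
    d=s['R'].T@np.array([(p[0]-s['cx'])/s['fx'],(p[1]-s['cy'])/s['fy'],1]); return s['c'],d/np.linalg.norm(d)
def onz(s,p,z):
    c,d=ray(s,p); return c+d*(z-c[2])/d[2]
def proj(s,P):
    q=s['R']@np.array(P)+s['t']; return np.array([s['fx']*q[0]/q[2]+s['cx'],s['fy']*q[1]/q[2]+s['cy']])
def tri(s1,p1,s2,p2):
    c1,d1=ray(s1,p1);c2,d2=ray(s2,p2)
    k=np.linalg.lstsq(np.c_[d1,-d2],c2-c1,rcond=None)[0]
    a,b=c1+k[0]*d1,c2+k[1]*d2
    return (a+b)/2,np.linalg.norm(a-b)
E
python3 - <<'E'
from h import *
import pickle
for n in ('scene','top'):
    s=snap(n,n+'0.png'); print(n,s['fx'],s['fy'],s['cx'],s['cy'],s['c'].round(3),s['R'].round(3).tolist()); pickle.dump(s,open(n+'0.pkl','wb'))
print(sensors.get_obs())
E
```

```text
scene 540.4606939145146 540.4606939145146 281.5386191722537 208.38733926536443 [0.053 0.854 0.949] [[-0.866, -0.499, 0.005], [-0.326, 0.557, -0.764], [0.378, -0.663, -0.646]]
top 429.71041148776646 429.71041148776646 281.7177827741761 214.7238390426869 [ 0.389 -0.013  1.078] [[-0.016, -1.0, -0.006], [-0.989, 0.017, -0.149], [0.149, 0.004, -0.989]]
{'clock': 0.1, 'joints': array([ 1.15585776e+00,  8.78762270e-02,  1.37209441e+00, -1.84595489e-05,
        1.68358323e+00, -1.03120703e-01]), 'qd': array([-0.00039021, -0.0024605 , -0.00317381,  0.00030685, -0.00039114,
       -0.0013751 ]), 'joint_torque': array([ 2.01512565e-03, -3.41252375e+01, -3.03301013e+01,  7.19825760e-02,
        3.04688606e-02, -7.82757138e-05]), 'eef_pos': array([0.16855739, 0.52302091, 0.20442829]), 'ee_rot': array([ 1.55279012e-01,  9.87870167e-01, -9.50244058e-04, -2.42309607e-04]), 'contact_force': array([0.0511551 , 0.42698389, 0.96132824]), 'ft_torque': array([ 0.03646378, -0.00792995, -0.02839079]), 'grip_force': 0.0, 'finger_gap': 0.09399928160734827}
```

View pics/scene0.png

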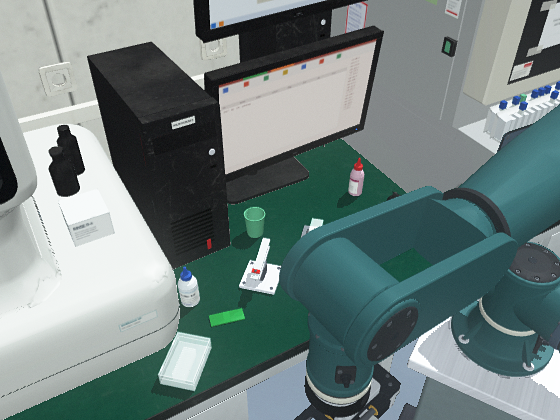

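View pics/top0.png

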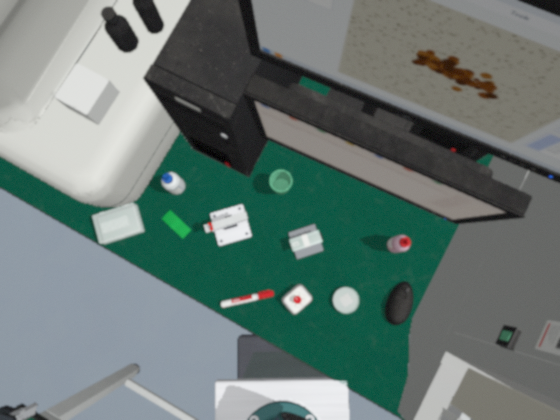

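The scene view shows the stage near (260,275), the green plate at (227,317) and the chamber, partly hidden by the arm, at (314,227). In the top view the stage is at (230,225) with its red stop at (208,227). The rest with a pale plate is at (306,241).

Things shaped like the chamber: the pale plate on the black ridge at top (306,241) and the bright green plate on the bench at top (176,223). The pale one on the rest fits the description. I'll confirm it in an enlarged crop.

```bash
python3 - <<'E'
from h import *
import pickle
t=pickle.load(open('top0.pkl','rb'))['frame'];s=pickle.load(open('scene0.pkl','rb'))['frame']
a=cv2.resize(t[190:270,195:335],None,fx=5.7,fy=5.7,interpolation=cv2.INTER_CUBIC)[:, :798]
b=cv2.resize(s[210:305,230:330],None,fx=6,fy=6,interpolation=cv2.INTER_CUBIC)
cv2.imwrite('pics/ct.png',a);cv2.imwrite('pics/cs.png',b)
E
```

```text
(no output)
```

View pics/ct.png

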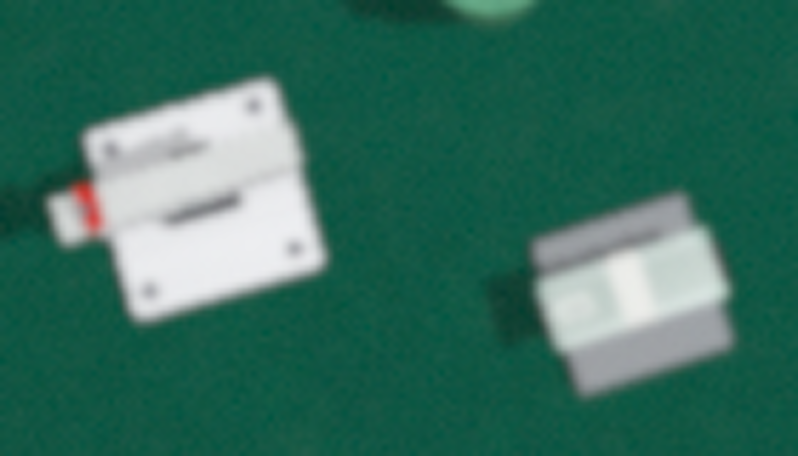

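View pics/cs.png

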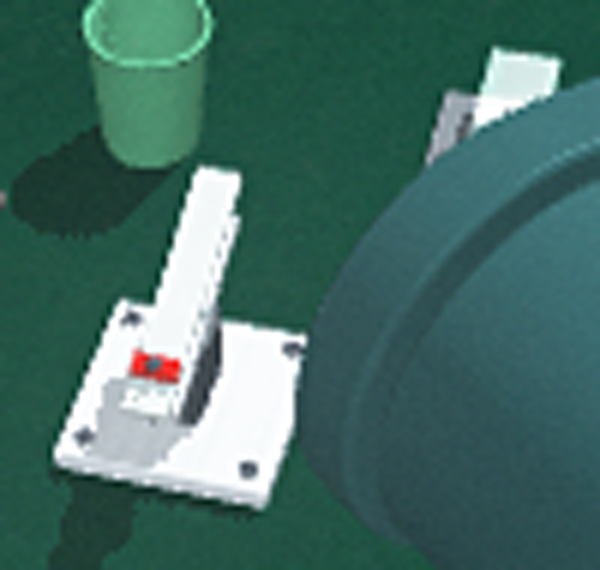

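The crops confirm it: the pale glass plate with a white band lies on the rest at top px (306,241). The stage face runs from top px (247,216) at the uphill end to (205,229) at the lower end, with the stop edge near (212,226). Next, the positions.

```bash
python3 - <<'E'
from h import *
import pickle
t=pickle.load(open('top0.pkl','rb'));s=pickle.load(open('scene0.pkl','rb'))
T=lambda x,y:((x+.5)/5.7-.5+195,(y+.5)/5.7-.5+190)
S=lambda x,y:((x+.5)/6-.5+230,(y+.5)/6-.5+210)
ch=np.array([onz(t,T(*p),.034) for p in [(535,290),(712,228),(732,297),(560,350)]])
print('chamber',ch.mean(0),[np.linalg.norm(ch[i]-ch[i-1]).round(4) for i in range(4)])
d=(ch[0]+ch[3]-ch[1]-ch[2]);print('ang y',np.degrees(np.arctan2(d[1],d[0])))
rb=np.array([onz(t,T(*p),.008) for p in [(530,240),(685,192),(735,348),(585,398)]]);print('rest',rb.mean(0),[np.linalg.norm(rb[i]-rb[i-1]).round(4) for i in range(4)])
d=rb[0]+rb[3]-rb[1]-rb[2];print(np.degrees(np.arctan2(d[1],d[0])))
for nm,f,q,v in (('t',T,[(86,128),(272,76),(328,268),(138,324)],t),('s',S,[(54,460),(123,300),(308,338),(268,503)],s)):
    b=np.array([onz(v,f(*p),.010) for p in q]);o=b.mean(0);print('stage',nm,o,[np.linalg.norm(b[i]-b[i-1]).round(4) for i in range(4)])
    d=(b[0]+b[3]-b[1]-b[2]);a=np.arctan2(d[1],d[0]);print(np.degrees(a))
for nm,a,b in (('up',(298,145),(221,170)),('low',(58,223),(147,410)),('stop',(95,207),(158,352)), ):
    P,e=tri(t,T(*a),s,S(*b));print(nm,P,e)
for n in ('top','scene'): pass
E
```

```text
chamber [ 0.48088006 -0.06747326  0.034     ] [np.float64(0.0277), np.float64(0.0804), np.float64(0.0307), np.float64(0.0769)]
ang y 107.29560475155549
rest [ 0.48189386 -0.06828844  0.008     ] [np.float64(0.0731), np.float64(0.0715), np.float64(0.0717), np.float64(0.069)]
106.85988934533951
stage t [0.5269828  0.11881728 0.01      ] [np.float64(0.0901), np.float64(0.0851), np.float64(0.0892), np.float64(0.0863)]
105.25082383666566
stage s [0.52204749 0.12595318 0.01      ] [np.float64(0.0848), np.float64(0.0884), np.float64(0.0774), np.float64(0.0872)]
107.55096877742943
up [0.53908732 0.0720625  0.08037811] 0.0006706835328567194
low [0.51040604 0.1747911  0.05608365] 0.002614898224370965
stop [0.51571929 0.15736691 0.06827901] 0.0018767836804329484
```

```bash
cat >> h.py <<'E'
from scipy.spatial.transform import Rotation as Rot
def frame(az,tilt):
    """chamber axes: y downhill at azimuth az, sloping down by tilt; tool: y=+chamber x, z=-chamber z, x=chamber y"""
    y=np.array([np.cos(az)*np.cos(tilt),np.sin(az)*np.cos(tilt),-np.sin(tilt)])
    x=np.array([np.sin(az),-np.cos(az),0]); z=np.cross(x,y); return np.c_[x,y,z]
def go(P,az,tilt,o=None):
    """rows delta to put TCP at P with tool aligned"""
    o=o or sensors.get_obs(); R=Rot.from_quat(o['ee_rot']).as_matrix(); C=frame(az,tilt)
    G=np.c_[C[:,1],C[:,0],-C[:,2]]
    if np.linalg.det(G)<0: raise SystemExit('det')
    print('shift cm',(R.T@(np.array(P)-o['eef_pos'])*100).round(2),'turn',Rot.from_matrix(R.T@G).as_rotvec().round(4))
E
python3 - <<'E'
from h import *
go([.4805,-.068,.13],np.radians(107),0)
E
```

```text
shift cm [-47.82 -46.67   7.53] turn [-1.900e-03  8.000e-04  9.623e-01]
```

```bash
python3 -m creep '[[-47.8,-46.7,2,0,0,0.96,6],[-47.8,-46.7,2,0,0,0.96,6],[-47.8,-46.7,2,0,0,0.96,6],[-47.8,-46.7,2,0,0,0.96,6],[-47.8,-46.7,2,0,0,0.96,6],[-47.8,-46.7,2,0,0,0.96,6],[-47.8,-46.7,2,0,0,0.96,6],[-47.8,-46.7,2,0,0,0.96,6],[-47.8,-46.7,2,0,0,0.96,6],[-47.8,-46.7,2,0,0,0.96,6]]' 30
python3 - <<'E'
from h import *
go([.4805,-.068,.10],np.radians(107),0)
E
```

```text
clock: 1.35
eef_pos: [0.4605, -0.0311, 0.1864]
ee_rot: [0.594, 0.804, 0.0, -0.0]
contact_force: [-0.6, 0.7, -0.5]
finger_gap: 0.0598
grip_force: 0.0
shift cm [-4.12  0.82  8.64] turn [ 0.0002 -0.0005  0.0018]
```

```bash
python3 -m creep '[[-4.1,0.8,4,0,0,0,6],[-4.1,0.8,8.5,0,0,0,6],[-4.1,0.8,8.5,0,0,0,6],[-4.1,0.8,8.5,0,0,0,6]]'
python3 - <<'E'
from h import *
import pickle
go([.4805,-.068,.015],np.radians(107),0)
for n in ('scene','top'):
    s=snap(n); pickle.dump(s,open(n+'1.pkl','wb'))
    f=s['frame']
    c=f[190:290,170:370] if n=='top' else f[190:310,180:380]
    globals()[n]=cv2.resize(c,None,fx=4,fy=4,interpolation=cv2.INTER_CUBIC)
im=np.vstack([top[:300] if 0 else top,scene]) 
im=np.vstack([cv2.resize(f,None) for f in (top,)]); 
cv2.imwrite('pics/t1.png',top);cv2.imwrite('pics/s1.png',scene)
E
```

```text
clock: 1.85
eef_pos: [0.4805, -0.0657, 0.1032]
ee_rot: [0.594, 0.805, 0.0, 0.001]
contact_force: [0.2, 0.3, 0.8]
finger_gap: 0.0601
grip_force: 0.0
shift cm [-0.21 -0.08  8.82] turn [0.0016 0.0008 0.0029]Traceback (most recent call last):
  File "<stdin>", line 10, in <module>
cv2.error: OpenCV(4.12.0) /io/opencv/modules/imgproc/src/resize.cpp:4211: error: (-215:Assertion failed) inv_scale_x > 0 in function 'resize'
```

```bash
python3 - <<'E'
from h import *
import pickle
f=pickle.load(open('scene1.pkl','rb'))['frame']
cv2.imwrite('pics/s1.png',cv2.resize(f[195:295,210:343],None,fx=6,fy=6,interpolation=cv2.INTER_CUBIC))
E
```

```text
(no output)
```

View pics/s1.png

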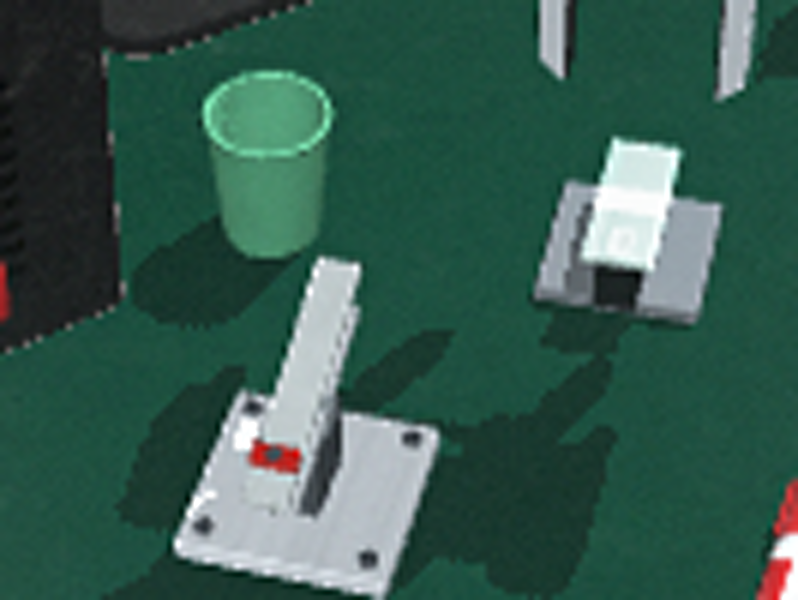

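The scene view now shows everything clearly: chamber at crop (632,204), face from (340,261) to (270,503), stop at (276,456), and fingertips at (555,75) and (735,98).

```bash
python3 - <<'E'
from h import *
import pickle
from scipy.optimize import least_squares
t=pickle.load(open('top0.pkl','rb'));s=pickle.load(open('scene1.pkl','rb'))
T=lambda x,y:((x+.5)/5.7-.5+195,(y+.5)/5.7-.5+190)
S=lambda x,y:((x+.5)/6-.5+210,(y+.5)/6-.5+195)
ch=np.array([onz(s,S(*p),.034) for p in [(583,258),(612,140),(680,150),(653,268)]])
print('chamber',ch.mean(0),[np.linalg.norm(ch[i]-ch[i-1]).round(4) for i in range(4)])
d=(ch[0]+ch[3]-ch[1]-ch[2]);print('ang y',np.degrees(np.arctan2(d[1],d[0])))
b=np.array([onz(s,S(*p),.010) for p in [(176,546),(243,391),(441,428),(385,588)]]);print('stage',b.mean(0),[np.linalg.norm(b[i]-b[i-1]).round(4) for i in range(4)])
d=(b[0]+b[3]-b[1]-b[2]);print('ang y',np.degrees(np.arctan2(d[1],d[0])))
for nm,a,bb in (('up',(298,145),(340,261)),('low',(58,223),(270,503)),('stoptop',(87,208),(279,444)),('ch',(634,291),(632,204))):
    P,e=tri(t,T(*a),s,S(*bb));print(nm,P.round(4),e.round(4))
o=sensors.get_obs();print(o['eef_pos'])
# geometric: centre (x,y), az, tilt, from end points in both views
def f(v,full=False):
    x,y,az,ti,ds=v; C=frame(az,ti); c=np.array([x,y,.055])+.019*C[:,2]
    st=c+C[:,1]*ds+C[:,2]*.006
    P=[c-.054*C[:,1],c+.054*C[:,1],st]
    if full: return c,c+C[:,1]*ds
    r=[]
    for p,a,bb in zip(P,((298,145),(58,223),(87,208)),((340,261),(270,503),(279,444))):
        r+=list(proj(t,p)-T(*a))+list(proj(s,p)-S(*bb))
    return np.array(r)
q=least_squares(f,[.525,.122,1.85,.25,.04]);print(q.x,q.fun.round(2),f(q.x,True))
E
```

```text
chamber [ 0.47740279 -0.06112206  0.034     ] [np.float64(0.0291), np.float64(0.0752), np.float64(0.0294), np.float64(0.0748)]
ang y 108.2561898136313
stage [0.52152743 0.12450924 0.01      ] [np.float64(0.083), np.float64(0.0857), np.float64(0.0823), np.float64(0.0862)]
ang y 105.32746743505244
up [0.5393 0.0722 0.0798] 0.0004
low [0.5099 0.1747 0.0549] 0.0039
stoptop [0.5144 0.16   0.0706] 0.0033
ch [ 0.4811 -0.0677  0.0265] 0.0011
[ 0.48134625 -0.06578827  0.10443341]
[0.52462876 0.12043318 1.84317263 0.24778187 0.03581888] [-1.22  0.44  0.05 -1.3  -0.33  0.77 -0.83 -1.54  0.38  0.97 -0.39 -0.07] (array([0.52337517, 0.12492122, 0.07341972]), array([0.51403343, 0.15836599, 0.06463499]))
```

```bash
python3 - <<'E'
from h import *
import pickle
from scipy.optimize import least_squares
t=pickle.load(open('top0.pkl','rb'));s=pickle.load(open('scene1.pkl','rb'))
T=lambda x,y:((x+.5)/5.7-.5+195,(y+.5)/5.7-.5+190)
S=lambda x,y:((x+.5)/6-.5+210,(y+.5)/6-.5+195)
o=sensors.get_obs();print('tip bias px', S(644,86)-proj(s,o['eef_pos']))
def f(v,full=False):
    x,y,az,ti,ds,cx,cy=v[:7]; C=frame(az,ti); c=np.array([x,y,.055])+.019*C[:,2]
    st=c+C[:,1]*ds+C[:,2]*.006
    if full: return c,c+C[:,1]*ds
    P=[c-.054*C[:,1],c+.054*C[:,1],st,[cx,cy,.034],[x,y,.010]]
    r=[]
    for p,a,bb in zip(P,((298,145),(58,223),(87,208),(634,291),(206,199)),((340,261),(270,503),(279,444),(632,204),(311,488))):
        r+=list(proj(t,p)-T(*a)+v[7:9])+list(proj(s,p)-S(*bb)+v[9:11])
    return np.r_[r,np.array(v[7:11])*.3]
q=least_squares(f,[.525,.122,1.85,.25,.04,.48,-.065,0,0,0,0]);print(q.x.round(4),q.fun.round(2),f(q.x,True))
E
```

```text
tip bias px [1.21266444 3.57061816]
[ 0.5237  0.121   1.849   0.2113  0.0358  0.4788 -0.0652  0.5691 -1.0325
 -0.0305  1.1911] [-0.39 -0.33  0.26  0.38 -0.04  0.14 -0.5  -0.71  0.88  0.27 -0.03  0.79
 -0.19 -0.16  0.24 -0.15 -0.31  0.17  0.03 -0.42  0.17 -0.31 -0.01  0.36] (array([0.52260496, 0.12482828, 0.07357745]), array([0.51299635, 0.15847323, 0.06607223]))
```

```bash
python3 -m creep '[[-0.1,0,5,0,0,0,6],[-0.1,0,8,0,0,0,6],[-0.1,0,8.8,0,0,0,6],[-0.1,0,8.8,0,0,0,6],[-0.1,0,8.8,0,0,0,2],[-0.1,0,8.8,0,0,0,2],[-0.1,0,8.8,0,0,0,2],[-0.1,0,8.8,0,0,0,2],[-0.1,0,8.8,0,0,0,2],[-0.1,0,8.8,0,0,0,2]]' 30
```

```text
clock: 3.2
eef_pos: [0.4806, -0.067, 0.0143]
ee_rot: [0.594, 0.805, 0.0, 0.0]
contact_force: [-0.3, 0.7, 4.5]
finger_gap: 0.0289
grip_force: 30.0
```

```bash
python3 -m creep '[[0,0,-2,0,0,0,2],[0,0,-6,0,0,0,2],[0,0,-11,0,0,0,2],[0,0,-11,0,0,0,2],[0,0,-11,0,0,0,2]]'
python3 - <<'E'
from h import *
import pickle
for n in ('scene','top'):
    s=snap(n); pickle.dump(s,open(n+'2.pkl','wb'))
    p=proj(s,sensors.get_obs()['eef_pos']).astype(int);print(n,p)
    x,y=max(p[0]-40,0),max(p[1]-50,0);print(x,y)
    globals()[n]=cv2.resize(s['frame'][y:y+95,x:x+66],None,fx=6,fy=6,interpolation=cv2.INTER_CUBIC)
cv2.imwrite('pics/c2.png',np.hstack([scene,top]))
print(sensors.get_obs()['contact_force'],sensors.get_obs()['finger_gap'])
E
```

```text
clock: 3.82
eef_pos: [0.4795, -0.0667, 0.1227]
ee_rot: [0.594, 0.805, -0.0, -0.001]
contact_force: [0.1, 0.3, -0.9]
finger_gap: 0.0294
grip_force: 30.0
scene [317 199]
277 149
top [307 238]
267 188
[-0.64136839  0.18039726 -0.62346787] 0.029273767552055786
```

View pics/c2.png

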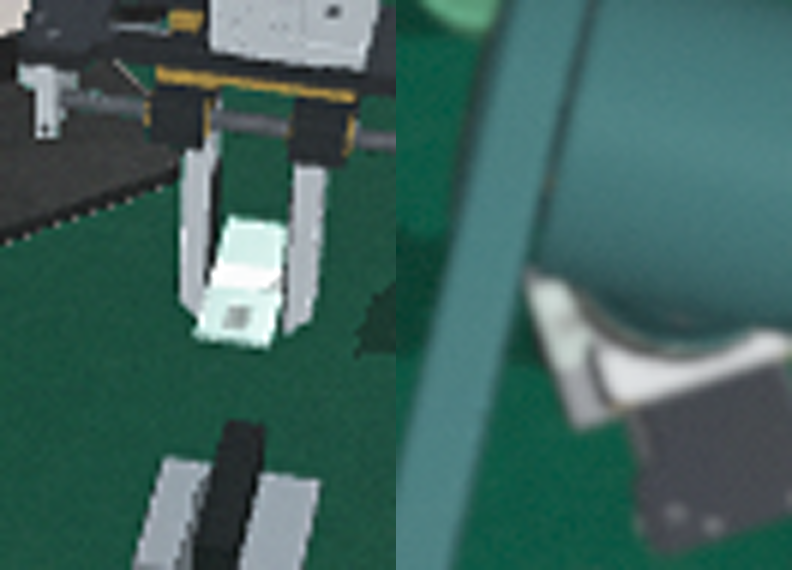

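The picture shows the chamber held level between the fingers, corners at crop (232,216), (288,224), (268,348), (194,338), with the empty ridge below.

```bash
python3 - <<'E'
from h import *
import pickle
s=pickle.load(open('scene2.pkl','rb'));t=pickle.load(open('top0.pkl','rb'));o=sensors.get_obs()
S2=lambda x,y:np.array([(x+.5)/6-.5+277,(y+.5)/6-.5+149])
P=o['eef_pos'];C=frame(np.radians(107),0);co=P+.0197*C[:,2]
ims=[(232,216),(288,224),(268,348),(194,338)];k=[(-1,-1),(1,-1),(1,1),(-1,1)]
for sg in (1,-1):
  B=[S2(*a)-proj(s,co+C[:,0]*.015*i*sg+C[:,1]*.0375*j) for a,(i,j) in zip(ims,k)]
  print(sg,np.array(B).round(1).tolist(),np.mean(B,0))
b=np.mean(B,0)
S=lambda x,y:np.array([(x+.5)/6-.5+210,(y+.5)/6-.5+195])
T=lambda x,y:((x+.5)/5.7-.5+195,(y+.5)/5.7-.5+190)
for bb in (np.array([1.2,3.6]),b):
  st=np.array([onz(s,S(*p)-bb,.010) for p in [(176,546),(243,391),(441,428),(385,588)]]);print('stage',st.mean(0))
  print('ch0',np.mean([onz(s,S(*p)-bb,.034) for p in [(583,258),(612,140),(680,150),(653,268)]],0))
  for nm,a,q in (('up',(298,145),(340,261)),('low',(58,223),(270,503)),('stoptop',(87,208),(279,444)),('ch',(634,291),(632,204))):
    X,e=tri(t,T(*a),s,S(*q)-bb);print(nm,X.round(4),e.round(4))
E
```

```text
1 [[-11.0, -0.7], [10.4, 2.4], [12.8, 4.1], [-12.1, 0.5]] [0.01779056 1.58156427]
-1 [[1.1, 1.1], [-1.7, 0.7], [0.2, 2.2], [0.5, 2.4]] [0.01779056 1.58156427]
stage [0.52999035 0.11614725 0.01      ]
ch0 [ 0.48623338 -0.07163909  0.034     ]
up [0.5398 0.0722 0.0904] 0.0042
low [0.5108 0.1738 0.0646] 0.0004
stoptop [0.5152 0.1592 0.0802] 0.0011
ch [ 0.482  -0.0662  0.0391] 0.0032
stage [0.52419601 0.12024641 0.01      ]
ch0 [ 0.48015593 -0.06637129  0.034     ]
up [0.539  0.0719 0.0847] 0.0005
low [0.5098 0.1741 0.0594] 0.0031
stoptop [0.5142 0.1594 0.075 ] 0.0025
ch [ 0.4809 -0.0673  0.0323] 0.0004
```

```bash
cat >> h.py <<'E'
CF=np.array([.5237,.1237,.0735]);AZ=np.radians(105.8);TI=.235;G=.0157
def tgt(along,h,cf=CF,az=AZ,ti=TI):
    C=frame(az,ti); return cf+C[:,1]*along+C[:,2]*(h-G)
E
python3 - <<'E'
from h import *
t=pickle=None
go(tgt(-.009,.02)+[0,0,.03],AZ,TI)
t=snap('top');print(onz(t,(245,172),0),onz(t,(245,172),.3))
E
```

```text
shift cm [16.08  9.88  1.18] turn [-0.0008 -0.2372  0.0235]
[0.66374222 0.08347761 0.        ] [0.58717992 0.05649656 0.3       ]
```

```bash
python3 -m creep '[[4,2.5,-1,0,0,0.02,2],[8,5,-1,0,-0.06,0.02,2],[12,7.5,0,0,-0.12,0.02,2],[16.1,9.9,1.2,0,-0.18,0.023,2],[16.1,9.9,1.2,0,-0.237,0.023,2],[16.1,9.9,1.2,0,-0.237,0.023,2],[16.1,9.9,1.2,0,-0.237,0.023,2]]'
python3 - <<'E'
from h import *
go(tgt(-.009,.008),AZ,TI)
E
```

```text
clock: 4.85
eef_pos: [0.527, 0.1156, 0.1112]
ee_rot: [0.599, 0.792, -0.071, 0.095]
contact_force: [0.4, -0.9, 0.1]
finger_gap: 0.0297
grip_force: 30.0
shift cm [ 0.83 -0.11  4.23] turn [ 0.0015  0.0014 -0.0006]
```

```bash
python3 -m creep '[[0.3,0,2,0,0,0,2],[0.8,-0.1,4.2,0,0,0,2],[0.8,-0.1,4.2,0,0,0,2],[0.8,-0.1,4.2,0,0,0,2]]'
python3 - <<'E'
from h import *
import pickle
s=snap('scene'); pickle.dump(s,open('scene3.pkl','wb'))
go(tgt(-.009,.0),AZ,TI)
cv2.imwrite('pics/c3.png',cv2.resize(s['frame'][215:305,215:315],None,fx=6.6,fy=6.6,interpolation=cv2.INTER_CUBIC))
E
```

```text
clock: 5.35
eef_pos: [0.5277, 0.1132, 0.0701]
ee_rot: [0.6, 0.792, -0.07, 0.096]
contact_force: [1.0, 0.2, 0.0]
finger_gap: 0.0292
grip_force: 30.0
shift cm [ 0.1  -0.14  1.02] turn [ 0.0049  0.0019 -0.0018]
```

View pics/c3.png

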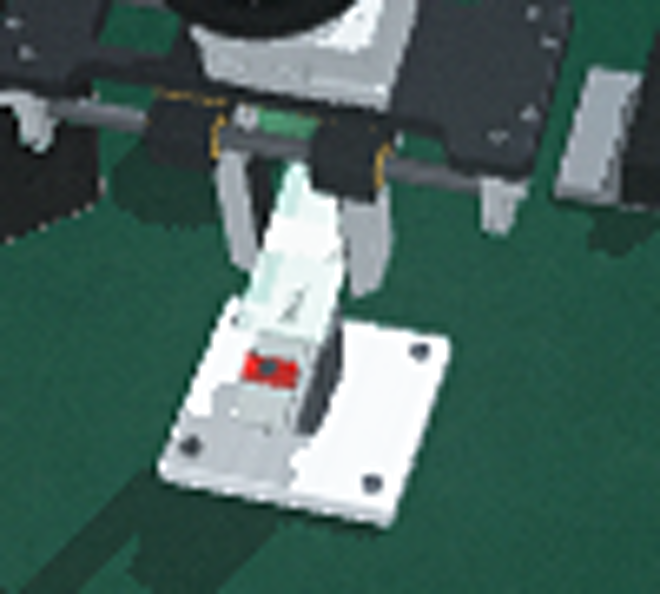

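Chamber hovers parallel over the face. Its lower edge is centred at crop (285,331), the stop's uphill top edge at (274,353). I'll use the held chamber to cancel the camera bias.

```bash
python3 - <<'E'
from h import *
import pickle
s=pickle.load(open('scene3.pkl','rb'));o=sensors.get_obs()
Q=lambda x,y:np.array([(x+.5)/6.6-.5+215,(y+.5)/6.6-.5+215])
S=lambda x,y:np.array([(x+.5)/6-.5+210,(y+.5)/6-.5+195])
P=o['eef_pos'];M=Rot.from_quat(o['ee_rot']).as_matrix();cx,cy,cz=M[:,1],M[:,0],-M[:,2]
low=P+cy*.0375+cz*(G+.004)
for sg,px in((1,(240,325)),(-1,(330,338))): print('corner',(Q(*px)-proj(s,low-sg*.015*cx)),(Q(*px)-proj(s,low+sg*.015*cx)))
b=Q(285,331)-proj(s,low);print('bias',b)
st=CF+0
print('stage plate',np.mean([onz(s,S(*p)-b,.010) for p in [(176,546),(243,391),(441,428),(385,588)]],0))
C=frame(AZ,TI)
def onface(px,h):
    c,d=ray(s,px-b); p0=CF+h*C[:,2]; return C.T@(c+d*((p0-c)@C[:,2])/(d@C[:,2])-CF)*1000
for n,p,h in (('up',S(340,261),0),('low',S(270,503),0),('stop',S(279,444),.006),('stopQ',Q(274,353),.006)): print(n,onface(p,h).round(1))
print('chamber now',(C.T@(P+G*cz-CF)*1000).round(1))
E
```

```text
corner [-11.5611527   -0.25267912] [1.40971017 2.23582561]
corner [15.04607381  4.20552258] [2.07521094 1.71701785]
bias [1.75706852 1.90346674]
stage plate [0.5282699  0.12143276 0.01      ]
up [  4.6 -54.1   0. ]
low [ 2.3 55.  -0. ]
stop [ 4.3 33.4  6. ]
stopQ [ 4.7 32.1  6. ]
chamber now [  1.3 -10.   10.2]
```

```bash
python3 - <<'E'
from h import *
import pickle
t=pickle.load(open('top0.pkl','rb'))
T=lambda x,y:((x+.5)/5.7-.5+195,(y+.5)/5.7-.5+190)
C=frame(AZ,TI)
for p,z in (((298,145),.0861),((58,223),.0609),((88,207),.0735-.0365*.233+.006)):
    X=onz(t,T(*p),z);print(X,(C.T@(X-CF)*1000).round(1))
b=np.mean([onz(t,T(*p),.005) for p in [(86,128),(272,76),(328,268),(138,324)]],0);print(b,(C.T@(b-CF)*1000).round(1))
# refined: colour mask of face in top
s=cv2.resize(t['frame'][190:270,195:260],None,fx=1,fy=1)
hsv=cv2.cvtColor(t['frame'],cv2.COLOR_BGR2HSV)
for nm,v in (('top0',t),('scene1',pickle.load(open('scene1.pkl','rb')))):
    h=cv2.cvtColor(v['frame'],cv2.COLOR_BGR2HSV); m=((h[...,0]<8)|(h[...,0]>172))&(h[...,1]>120)&(h[...,2]>120)
    y0,y1,x0,x1=(200,250,195,225) if nm=='top0' else (260,280,245,265)
    ys,xs=np.nonzero(m[y0:y1,x0:x1]);q=(xs.mean()+x0,ys.mean()+y0);print(nm,len(xs),q)
    for bb in ((0,0),(.9,1.8)) if nm!='top0' else ((0,0),):
        X=onz(v,np.array(q)-bb,.0735-.0405*.233+.006);print((C.T@(X-CF)*1000).round(1))
E
```

```text
[0.53853651 0.07170245 0.0861    ] [  0.1 -55.5  -0.3]
[0.51104347 0.17443552 0.0609    ] [ 1.6 53.8 -0.1]
[0.5162979  0.16019247 0.0709955 ] [ 2.8 36.7  6.2]
[0.52763051 0.11943663 0.005     ] [  2.6  10.9 -67.8]
top0 14 (np.float64(209.78571428571428), np.float64(224.71428571428572))
[ 5.9 36.8  5.3]
scene1 27 (np.float64(255.59259259259258), np.float64(271.037037037037))
[-1.7 44.1  7. ]
[ 1.8 39.5  5.9]
```

```bash
cat > f.py <<'E'
from h import *
def av():
    L=[]
    for _ in range(4):
        L.append(sensors.get_obs()); optics.snapshot('scene')
    m=lambda k:np.mean([x[k] for x in L],0)
    M=Rot.from_quat(L[-1]['ee_rot']).as_matrix()
    C=frame(AZ,TI)
    print('clk',L[-1]['clock'],'F tool',(M.T@m('contact_force')).round(2),'T tool',(M.T@m('ft_torque')).round(3),'chamber in face mm',(C.T@(m('eef_pos')-G*M[:,2]-CF)*1000).round(2),'tilt',round(float(np.arctan2(-M[2,0],np.hypot(M[0,0],M[1,0]))),4),'gap',L[-1]['finger_gap'])
av()
E
python3 f.py
python3 -m creep '[[0,0.07,0.8,0,0,0,2],[0,0.07,0.8,0,0,0,2],[0,0.07,0.8,0,0,0,2]]'; python3 f.py
python3 -m creep '[[0,0,0.15,0,0,0,2],[0,0,0.15,0,0,0,2]]'; python3 f.py
```

```text
clk 5.55 F tool [0.32 0.03 0.26] T tool [ 0.062  0.07  -0.009] chamber in face mm [ 1.3  -9.72 10.24] tilt 0.2369 gap 0.029352754161640297
clock: 5.98
eef_pos: [0.528, 0.1123, 0.0612]
ee_rot: [0.599, 0.792, -0.07, 0.095]
contact_force: [0.1, -0.3, -0.7]
finger_gap: 0.0294
grip_force: 30.0
clk 6.125 F tool [-0.17 -0.44 -0.15] T tool [ 0.108  0.071 -0.01 ] chamber in face mm [ 1.08 -8.93  0.95] tilt 0.2369 gap 0.029435458989699112
clock: 6.42
eef_pos: [0.5284, 0.112, 0.06]
ee_rot: [0.599, 0.792, -0.07, 0.095]
contact_force: [-0.8, 0.2, 0.6]
finger_gap: 0.0294
grip_force: 30.0
clk 6.575 F tool [ 0.   -0.86 -1.09] T tool [ 0.139  0.1   -0.   ] chamber in face mm [ 1.31 -8.98 -0.35] tilt 0.2368 gap 0.02931664364237934
```

```bash
python3 -m creep '[[0,0.05,0.1,0,0,0,2],[0,0.05,0.1,0,0,0,2]]'; python3 f.py
python3 -m creep '[[0,0,0.1,0,0,0,2],[0,0,0.1,0,0,0,2]]'; python3 f.py
```

```text
clock: 6.88
eef_pos: [0.5288, 0.1118, 0.059]
ee_rot: [0.599, 0.792, -0.07, 0.095]
contact_force: [-1.3, 0.2, 1.3]
finger_gap: 0.0294
grip_force: 30.0
clk 7.025 F tool [ 0.18 -1.19 -2.08] T tool [0.269 0.052 0.01 ] chamber in face mm [ 1.66 -9.06 -1.42] tilt 0.237 gap 0.029022504635762298
clock: 7.32
eef_pos: [0.529, 0.1116, 0.0581]
ee_rot: [0.599, 0.792, -0.07, 0.095]
contact_force: [-1.9, 0.2, 3.7]
finger_gap: 0.0291
grip_force: 30.0
clk 7.475 F tool [ 0.39 -1.79 -3.32] T tool [ 0.344 -0.009 -0.016] chamber in face mm [ 1.79 -9.09 -2.35] tilt 0.237 gap 0.02939722709800457
```

```bash
python3 -m creep '[[0,-0.03,0,0,-0.02,0,2],[0,-0.03,0,0,-0.02,0,2]]'; python3 f.py
python3 -m creep '[[0,0,0,0,0.04,0,2],[0,0,0,0,0.04,0,2]]'; python3 f.py
```

```text
clock: 7.78
eef_pos: [0.5292, 0.1115, 0.0582]
ee_rot: [0.598, 0.791, -0.076, 0.104]
contact_force: [-0.1, -0.3, 3.2]
finger_gap: 0.0293
grip_force: 30.0
clk 7.925 F tool [-1.08  0.   -3.12] T tool [ 0.099 -0.195 -0.023] chamber in face mm [ 1.84 -8.94 -2.27] tilt 0.2575 gap 0.029152853423135318
clock: 8.22
eef_pos: [0.529, 0.112, 0.058]
ee_rot: [0.6, 0.793, -0.063, 0.087]
contact_force: [-0.6, 2.0, 2.6]
finger_gap: 0.0296
grip_force: 30.0
clk 8.375 F tool [ 1.36  0.5  -3.69] T tool [-0.043  0.153 -0.053] chamber in face mm [ 1.78 -9.04 -2.35] tilt 0.2169 gap 0.029433977185201642
```

```bash
python3 -m creep '[[0,0,-0.4,0,-0.02,0,2],[0,0,-0.4,0,-0.02,0,2],[0,0,-0.4,0,-0.02,0,2]]'|head -1; python3 f.py
python3 -m creep '[[0,0,0.3,0,0,0,2],[0,0,0.55,0,0,0,2],[0,0,0.55,0,0,0,2]]'|head -1; python3 f.py
python3 -m creep '[[0,0,-0.55,0,-0.03,0,2],[0,0,-0.55,0,-0.03,0,2],[0,0,-0.55,0,-0.03,0,2]]'|head -1; python3 f.py
python3 -m creep '[[0,0,0.3,0,0,0,2],[0,0,0.55,0,0,0,2],[0,0,0.55,0,0,0,2]]'|head -1; python3 f.py
```

```text
clock: 8.8
clk 8.95 F tool [ 0.63 -0.2  -0.42] T tool [0.076 0.114 0.011] chamber in face mm [ 0.87 -8.93  0.93] tilt 0.2369 gap 0.029146527694468797
clock: 9.38
clk 9.525 F tool [ 0.12 -1.92 -5.25] T tool [ 0.457 -0.027  0.006] chamber in face mm [ 1.44 -9.3  -3.53] tilt 0.2372 gap 0.029031215611033473
clock: 9.95
clk 10.1 F tool [0.04 0.02 0.09] T tool [ 0.041  0.085 -0.022] chamber in face mm [ 1.18 -8.39  0.9 ] tilt 0.2669 gap 0.029535333939684303
clock: 10.52
clk 10.675 F tool [ 0.4  -1.11 -4.76] T tool [ 0.34   0.164 -0.024] chamber in face mm [ 1.62 -8.84 -3.44] tilt 0.2669 gap 0.029568178773092986
```

```bash
sed -i "s/'gap',/'roll',round(float(M[2,1]),4),'az',np.degrees(np.arctan2(M[1,0],M[0,0])).round(2),'gap',/" f.py
python3 f.py
python3 -m creep '[[0,0,-0.55,0.006,-0.012,0,2],[0,0,-0.55,0.006,-0.012,0,2],[0,0,-0.55,0.006,-0.012,0,2]]'|head -1; python3 f.py
python3 -m creep '[[0,0,0.3,0,0,0,2],[0,0,0.55,0,0,0,2],[0,0,0.55,0,0,0,2]]'|head -1; python3 f.py
```

```text
clk 10.875 F tool [-0.   -1.35 -4.33] T tool [0.313 0.136 0.002] chamber in face mm [ 1.63 -8.85 -3.62] tilt 0.267 roll 0.0033 az 105.78 gap 0.029349683134625392
clock: 11.3
clk 11.45 F tool [0.47 0.41 0.13] T tool [ 0.016  0.156 -0.007] chamber in face mm [ 1.19 -8.28  0.87] tilt 0.2788 roll -0.004 az 105.79 gap 0.028784825723230784
clock: 11.88
clk 12.025 F tool [ 0.45 -2.17 -4.56] T tool [ 0.388  0.262 -0.027] chamber in face mm [ 1.5  -8.63 -3.53] tilt 0.2788 roll -0.0028 az 105.78 gap 0.029211001579129474
```

```bash

python3 -m creep '[[0,0,-0.4,-0.003,0.021,0,2],[0,0.02,-0.4,-0.003,0.021,0,2],[0,0,-0.25,-0.003,0.021,0,2],[0,0,-0.25,-0.003,0.021,0,2]]'|head -1; python3 f.py
python3 -m creep '[[0.1,0,0,0,0,0,2],[0.2,0,0,0,0,0,2],[0.3,0,0,0,0,0,2],[0.3,0,0,0,0,0,2]]'|head -1; python3 f.py
```

```text
clock: 12.58
clk 12.725 F tool [-0.75  1.03 -2.46] T tool [-0.095 -0.089 -0.004] chamber in face mm [ 1.85 -9.25 -1.36] tilt 0.2583 roll 0.0006 az 105.77 gap 0.029133262999802404
clock: 13.28
clk 13.425 F tool [-0.71 -0.44 -2.23] T tool [ 0.118 -0.12  -0.011] chamber in face mm [ 1.26 -5.75 -1.64] tilt 0.2577 roll -0.0005 az 105.78 gap 0.029405272150509573
```

```bash

python3 -m creep '[[0.1,0.03,0,0,0,0,2],[0.2,0.05,0,0,0,0,2],[0.2,0.05,0,0,0,0,2]]'|head -1; python3 f.py
python3 -m creep '[[0.1,0,0,0,0,0,2],[0.15,0,0,0,0,0,2],[0.15,0,0,0,0,0,2]]'|head -1; python3 f.py
```

```text
clock: 13.85
clk 14.0 F tool [-5.65 -2.21 -2.6 ] T tool [ 0.406 -0.962 -0.024] chamber in face mm [ 1.6  -4.93 -1.69] tilt 0.2598 roll -0.001 az 105.76 gap 0.028980102936983512
clock: 14.42
clk 14.575 F tool [-8.93 -2.45 -2.78] T tool [ 0.441 -1.53  -0.062] chamber in face mm [ 1.61 -4.84 -1.62] tilt 0.2626 roll -0.001 az 105.74 gap 0.029017470827263362
```

```bash

python3 -m creep '[[-0.2,0.03,0.1,0,0,0,2],[-0.2,0.03,0.2,0,0,0,2],[-0.2,0.03,0.3,0,0,0,2],[-0.2,0.03,0.3,0,0,0,2]]'|head -1; python3 f.py
python3 - <<'E'
from h import *
s=snap('scene')
cv2.imwrite('pics/c4.png',cv2.resize(s['frame'][215:305,215:315],None,fx=6.6,fy=6.6,interpolation=cv2.INTER_CUBIC))
E
```

```text
clock: 15.12
clk 15.275 F tool [-5.17 -4.3  -5.62] T tool [ 0.819 -0.846 -0.049] chamber in face mm [ 1.67 -5.02 -4.25] tilt 0.2591 roll -0.0013 az 105.78 gap 0.02921653478335281
```

View pics/c4.png

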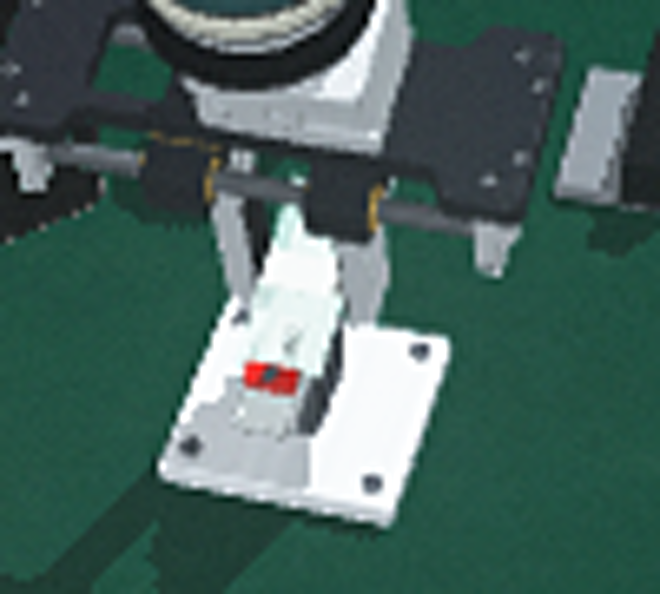

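The chamber lies against the stop, but it looks off-centre. Its lower edge spans about crop x 240–330, while the stop spans 245–300. I'll check that numerically.

```bash
python3 - <<'E'
from h import *
s=snap('scene');f=s['frame']
for r in range(262,276): print(r,' '.join('%3d,%3d,%3d'%tuple(f[r,c]) for c in range(249,269)))
E
```

```text
262 255,255,255 246,241,237 115,103, 95 144,134,120 244,246,232 250,250,243 248,249,240 243,244,232 244,245,235 244,245,234 244,245,234 244,246,234 244,246,235 245,246,236 244,246,235 242,244,230 249,250,239 159,166,132 102,104, 80 175,168,159
263 255,255,255 137,129,123 127,116,107 147,144,125 243,244,231 251,251,244 243,245,234 243,244,232 247,248,242 247,248,242 246,247,240 246,248,240 244,245,234 245,247,237 243,245,232 244,245,233 247,249,238 142,136,124 151,149,128 169,162,151
264 255,255,255 217,209,201 244,239,235 225,226,206 252,253,244 249,250,242 242,245,233 244,245,236 248,248,242 235,236,227 230,230,219 244,245,238 238,239,227 246,248,237 247,248,236 243,244,231 243,246,229 125,116,109 242,236,230 191,183,174
265 254,252,251 254,254,252 254,253,250 251,252,244 250,250,241 240,242,228 241,243,232 247,248,241 248,249,242 231,231,220 233,235,224 216,218,202 246,247,236 243,245,234 245,246,234 247,249,236 178,178,157  66, 58, 54 255,255,255 255,255,254
266 252,251,248 253,251,249 252,251,247 249,250,242 244,245,233 237,238,225 242,244,233 248,248,242 246,246,240 222,222,207 
[... 1615 characters left out ...]
,201,183 100,100,184  72, 73,164  60, 61,160  64, 64,182  43, 46,185  48, 51,189  45, 47,201  41, 43,167 176,172,155 180,172,164  87, 80, 72  65, 61, 56  80, 74, 66  79, 74, 66 249,244,238 255,255,254 252,251,248
274 199,194,184 199,194,182 183,178,168 223,220,202 218,216,196 175,173,187 179,177,190  99,100,181  97, 97,174  71, 73,165  92, 94,175 214,208,195 130,126,118  88, 80, 73  66, 63, 57  76, 69, 65 149,140,132 255,255,255 254,253,251 251,250,248
275 196,190,181 200,194,184 180,179,167 206,205,193 208,206,194 212,209,195 214,211,197 218,214,197 216,214,195 218,216,196 195,194,177 185,179,169 103, 96, 88  87, 81, 74  69, 64, 58  72, 65, 57 252,248,243 255,255,255 253,251,249 252,249,247
```

Measured centres are chamber u≈257.3 and stop u≈256.0 at 2.25 mm/px, so the chamber sits about 2.8 mm too far to −x. I'll lift, shift sideways, and lay it again.

```bash

python3 -m creep '[[-0.1,0,-0.4,0,0,0,2],[-0.5,0.1,-0.8,0,0,0,2],[-0.6,0.25,-0.8,0,0,0,2],[-0.6,0.25,-0.8,0,0,0,2]]'|head -1; python3 f.py
```

```text
clock: 15.92
clk 16.075 F tool [0.65 0.18 0.13] T tool [0.075 0.113 0.008] chamber in face mm [ 4.75 -9.91  3.11] tilt 0.2575 roll -0.0006 az 105.8 gap 0.02901995119165267
```

```bash

python3 -m creep '[[0,-0.06,0.2,0,0,0,2],[0,-0.06,0.35,0,0,0,2],[0,-0.06,0.45,0,0,0,2],[0,-0.06,0.45,0,0,0,2],[0.1,-0.06,0.45,0,0,0,2],[0.2,-0.06,0.45,0,0,0,2],[0.3,-0.06,0.45,0,0,0,2],[0.3,-0.06,0.45,0,0,0,2]]'|head -1; python3 f.py
python3 -m creep '[[0.1,0,0,0,0,0,2],[0.15,0,0,0,0,0,2],[0.15,0,0,0,0,0,2]]'|head -1; python3 f.py
```

```text
clock: 17.12
clk 17.275 F tool [-0.68  0.27 -1.42] T tool [-0.02  -0.053  0.004] chamber in face mm [ 4.46 -7.39 -0.86] tilt 0.2579 roll 0.0006 az 105.78 gap 0.029458092827093284
clock: 17.7
clk 17.85 F tool [-1.33 -0.12 -1.52] T tool [ 0.019 -0.113 -0.024] chamber in face mm [ 4.08 -5.87 -1.1 ] tilt 0.2579 roll -0.0003 az 105.78 gap 0.029208764965081256
```

```bash

python3 -m creep '[[0.1,0.02,0,0,0,0,2],[0.15,0.02,0,0,0,0,2],[0.15,0.02,0,0,0,0,2]]'|head -1; python3 f.py
python3 - <<'E'
from h import *
s=snap('scene');f=s['frame']
for r in range(262,273): print(r,' '.join('%3d,%3d,%3d'%tuple(f[r,c]) for c in range(247,267)))
E
```

```text
clock: 18.27
clk 18.425 F tool [-3.85 -1.14 -1.54] T tool [ 0.214 -0.651  0.004] chamber in face mm [ 4.24 -4.99 -1.11] tilt 0.2589 roll -0.0004 az 105.77 gap 0.029330400232204904
262  62, 78, 29 105,114, 73 255,255,255 241,233,231 213,214,192 233,234,214 243,243,233 250,251,243 245,246,237 247,247,241 246,247,240 247,247,241 246,247,238 245,246,234 246,246,236 246,247,237 245,248,235 246,248,234 155,149,136  98, 95, 87
263  54, 68, 21 234,229,211 255,255,255 134,125,118 234,236,220 233,233,216 239,239,228 250,250,242 247,248,241 247,247,241 231,232,223 239,240,230 245,246,240 246,246,236 246,247,236 247,248,238 247,250,237 207,209,188 152,145,133 119,110,103
264  67, 74, 43 255,255,255 255,255,255 223,220,206 248,250,240 242,243,230 250,250,243 248,248,238 247,248,241 246,247,240 226,227,210 239,239,231 218,221,203 244,245,233 244,246,236 245,247,236 252,253,243 190,191,169 137,127,117 122,114,106
265 208,205,187 255,255,255 254,252,251 251,251,244 250,250,243 250,250,242 249,249,243 245,246,237 248,249,242 240,242,233 218,217,205 186,186,172 241,241,230 246,246,235 246,247,237 244,
[... 1063 characters left out ...]
,252,249 255,255,250 255,255,250  70, 70,250  45, 50,244  49, 49,154  87, 79, 62  87, 77, 57  36, 38,186  31, 33,198  72, 75,197 246,248,226 250,252,237 189,192,171  68, 65, 58  71, 65, 58  80, 73, 68  74, 69, 60
271 252,250,248 253,251,250 254,253,251 255,255,250 241,235,243  56, 59,247  39, 44,185  59, 58,131  87, 82, 77  90, 82, 85  46, 48,188  43, 45,188  34, 36,172 133,132,145 201,200,184 149,147,137  65, 60, 56  81, 75, 67  78, 73, 66 130,119,113
272 253,252,250 254,252,250 255,255,253 200,195,181 159,154,163  63, 65,157  61, 62,178  53, 56,187  51, 53,157  43, 47,210  45, 47,186  46, 47,187  42, 44,164 174,170,154 197,188,178 104, 98, 91  68, 64, 58  81, 75, 69  73, 66, 61 146,137,130
```

Chamber centre u≈255.9 and stop centre u≈256.0, so it is centred and touching the stop. Now press.

```bash

python3 -m creep '[[0,0,0.1,0,0,0,2],[0,0,0.2,0,0,0,2],[0,0,0.3,0,0,0,2],[0,-0.04,0.31,0,0,0,2],[0,-0.05,0.31,0,0,0,2],[0,-0.05,0.31,0,0,0,2]]'|head -1; python3 f.py; python3 f.py
```

```text
clock: 19.27
clk 19.425 F tool [-5.82 -1.13 -4.54] T tool [ 0.389 -0.965 -0.013] chamber in face mm [ 4.26 -4.99 -3.49] tilt 0.2587 roll 0.001 az 105.76 gap 0.029077818088822132
clk 19.625 F tool [-5.86 -1.32 -4.78] T tool [ 0.385 -0.97   0.007] chamber in face mm [ 4.26 -4.98 -3.48] tilt 0.2588 roll 0.001 az 105.76 gap 0.029078293172820048
```

```bash

python3 -m creep '[[-0.04,0,0.04,0,0,0,2],[-0.08,0,0.07,0,0,0,2],[-0.08,0,0.07,0,0,0,2],[-0.08,0,0.07,0,0,0,2]]'|head -1; python3 f.py; python3 f.py
```

```text
clock: 20.18
clk 20.325 F tool [-3.84 -2.   -5.32] T tool [ 0.383 -0.679  0.009] chamber in face mm [ 4.26 -5.03 -4.07] tilt 0.2572 roll 0.0011 az 105.77 gap 0.029110819075923715
clk 20.525 F tool [-4.46 -2.08 -5.03] T tool [ 0.394 -0.675 -0.011] chamber in face mm [ 4.25 -5.04 -4.08] tilt 0.2573 roll 0.001 az 105.77 gap 0.029293886426541713
```

```bash

python3 -m creep '[[0,0,0,0,-0.003,0,2],[0,0,0,0,-0.003,0,2],[0,0,0,0,-0.003,0,2],[0,0,0,0,-0.003,0,2]]'|head -1; python3 f.py
python3 - <<'E'
from h import *
s=snap('scene')
cv2.imwrite('pics/c5.png',cv2.resize(s['frame'][215:305,215:315],None,fx=6.6,fy=6.6,interpolation=cv2.INTER_CUBIC))
E
```

```text
clock: 21.08
clk 21.225 F tool [-4.03 -2.18 -5.06] T tool [ 0.401 -0.696 -0.042] chamber in face mm [ 4.26 -5.05 -4.06] tilt 0.2603 roll 0.0011 az 105.77 gap 0.02920701259347264
```

View pics/c5.png

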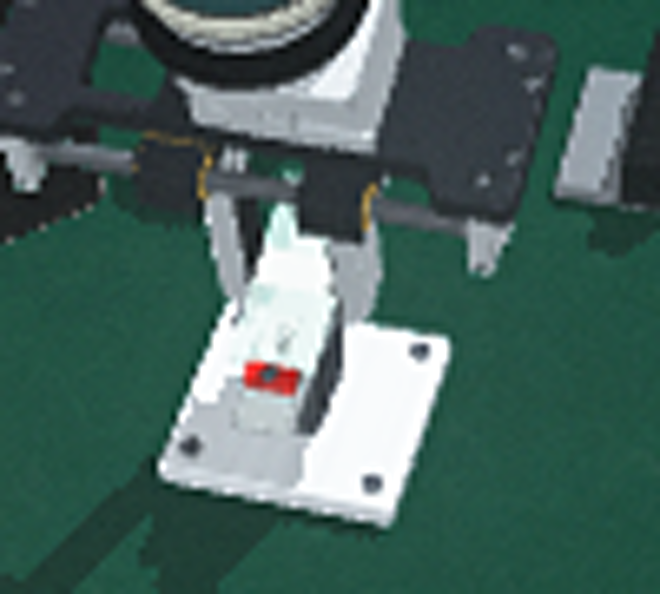

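The chamber lies centred on the face. Its lower edge, at crop (228–322, 355–372), meets the stop at (245–300, 360), and it is pressed about 3.2 mm, well short of the 8 mm bottom.

```bash
python3 -c "
from workcell import workorder
print(workorder.close_job())"
```

```text
the job is handed in; nothing more can be done
None
```

I handed the job in at about 21 s with the glass chamber held in the gripper, centred on the sloping face, against the red stop and pressed in about 3 mm (from the force reading) of the 8 mm; the first laying was about 3 mm off-centre, so I lifted and laid it again, and the close-out gave no verdict.

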